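Find the heavy side of a balancing wheel by feel and hold it down

ROBOT

A 6-joint arm with a two-finger parallel gripper is mounted at the origin on the work surface. World frame = base frame: x ahead of the robot, y to its left, z up, the work surface at z = 0. Lengths are in m, angles in rad, forces in N, time in s.
With the tool pointing down it reaches from about 0.375 to 0.9 m from the base axis. Payload 3.1 kg.
Tool frame: the origin (TCP) lies on the centre line of the jaws, within the pads' length; the fingertips stand 19 mm ahead of it and the grasp point (between the pads) is the TCP; z points along the fingers, y is the line along which they close (so a half turn about z gives the same grasp; the last joint's range is limited). The gripper opens to 85 mm and grips with 20 to 120 N. Pads are 22 mm wide; open, the fingers measure 114 mm over their backs; the gripper's body (76 mm by 85 mm) begins 54 mm behind the grasp point. The pads swing forward as they close: fully open they stand 13 mm farther back than shut.
Start: joints at [1.075, 0.527, 1.433, -0, 1.181, -0.178], TCP at [0.195, 0.594, 0.25] pointing down, gripper open.
Joint ranges: [-3.08, 3.08], [-0.75, 2.2], [0.22, 2.44], [-1.43, 4.57], [0, 2.65], [-2.85, 2.85]. Speed limits (rad/s): [2.79, 2.79, 3.14, 3.14, 3.14, 3.14].

INTERFACE

Orientations are given as a unit quaternion [x, y, z, w].
In Python, from station import manip gives the robot as it stands.
- The arm moves only by the tool servo_tool, never from a script. Its argument "rows" is a list that holds one entry, the list of rows, each a list of 7 numbers: the turn, a rotation vector about the tool's x, y, z in degrees, then the shift along the tool's x, y, z in m, then the gripper command: -1 is shut, 1 is fully open, values between are in proportion. In form: [[[wx, wy, wz, tx, ty, tz, jaw], ...]]. A call has 1 to 8 rows; each row shifts and turns the commanded pose from where the row before left it, along the tool's axes as they then stand; what a row does not reach is not made up. A row lasts 1/12 s, in which the tool goes at most 41.7 mm and 7.16 degrees, less where a joint would pass 70% of its speed; a pose out of reach is approached as far as the arm can. A call is refused whole if a number of a shift passes 0.0417 or a number of a turn 7.16, either way. A call with a gripper value outside its range is refused whole. The fingers move at their own pace and stop on an object; "squeeze" is the grip in N (left out, the last holds). Time passes only in rows, so rows that do not move let the fingers close. It gives the time, the measured TCP pose, the force, the opening and the grip force at its end, in the units of the state.
- manip.sense(): the state, without advancing time (a new reading comes with each control period).
- manip.snapshot(name): name is "side" or "top"; returns the picture (480x640x3 uint8, blue, green, red); there is no depth.
- manip.camera_info(name): a dict with "K" (3x3 intrinsics, pixels), "camera_from_world" (4x4, takes a point from world to camera coordinates). Camera axes: x right, y down, z forward; pixel columns grow to the right and rows downward; lengths in m; the calibration is good to about 2 mm. A picture is of the moment at which its call begins. camera_info takes no time and is no camera call.
- manip.sign_off(): hands the job in; it is judged then, once.
The state is a dict: "t": time; "q": joint angles; "qd": joint speeds; "tau": joint torques, N m; "tcp_pos": TCP position; "tool_rot": TCP orientation; "force": force on the tool from outside, world axes, zero at the start; "ft_torque": the same for the moment, N m; "finger_gap": opening from 0.0 (shut) to 1.0 (fully open); "gripper_force": force on a finger pad.
Only numpy, scipy, OpenCV 4.12 (cv2) and the standard library are available. Lean on these libraries where they do the work, as an engineer would, in place of code of your own. Each camera call takes 0.05 s, during which the arm holds its last target. There are 200 camera calls.

TASK

The wheel on the balancing stand has a hidden heavy side that cannot be seen. Take the red crank handle, turn the wheel by hand at least half a turn to feel which side is heavy, then turn it until the heavy side hangs straight down and finish while still gripping the handle there, with the wheel at rest, so that the top can be marked. Leave the jar, screwdriver, spanner and bin around the stand where they are.

Things in the scene. Friction and masses are not known exactly. Their poses are not given: they have to be found in the camera images.
- stand: balancing stand bolted to the bench: grey base plate 170 x 150 x 14 mm, blue bearing pedestal, plain closed aluminium wheel (160 mm diameter, 30 mm thick) on a level axle 170 mm above the bench. Origin: on the bench under the wheel's centre. y: level, along the axle, from the crank side (handle at -y) to the pedestal (y over 32 mm); z up; x level, in the wheel's plane
- axle (a point): centre of the wheel, 170 mm above the bench, with the stand's axes. The wheel is balanced but for one hidden heavy place inside it ("heavy"; its x axis points from the axle to it), at an unknown bearing from the handle, new in every start. Its weight turns that side down with 0.19 to 0.28 N m when level with the axle (3 to 4.6 N at the handle), else by the sine of its angle from straight down
- handle (a point): middle of the red handle sleeve to grip: 22 mm diameter, 50 mm long, parallel to the axle, 60 mm off the axle's line, its middle 85 mm out from the wheel's centre (stand y = -85; sleeve y -60 to -110, behind it a bare 10 mm pin). The sleeve spins freely on the pin, so a gripper pinching it can carry it right round the circle without turning itself. These axes turn with the wheel
- wheel (a joint): wheel angle in rad, no stops: the handle is at x = 60 cos, z = 60 sin mm from axle (stand axes): 0 level on the +x side, pi/2 straight up. The bearing drags with about 0.33 N m either way (5.5 N at the handle): the wheel stays where it is left and never settles by itself. Raising the heavy side takes more push than lowering it; the mean of both ways at one place is the weight's share
- jar: bystander: closed jar, 60 mm in diameter, 75 mm tall, standing; origin at the centre of its underside
- driver: bystander: screwdriver with red handle, 200 mm long, lying on the bench; origin under it
- spanner: bystander: steel spanner, 170 mm long, lying on the bench; origin under it
- bin: bystander: open blue bin, 100 x 150 x 70 mm; origin at the centre of its underside

How it is judged:
On the way:
1. the wheel has been turned so far that its handle is well across from where it began (over 100 mm away) (distance of handle from where it was at the start of the episode above 0.1 m), for 0.15 s.
At the end, for the whole second after the job is handed in: The wheel's heavy side hangs straight down within 15 degrees, the wheel is at rest, and the fingers still grip the handle (over 2 N) (angle between heavy's own x axis and vertical above 2.88 rad and contact force between the fingers and wheel above 2 N and velocity of joint wheel between -0.15 and 0.15 rad/s); the arm keeps its last pose, push and grip.
It fails at once if a bystander is shifted by more than 30 mm (distance of any of jar, driver, spanner, bin from where it was at the start of the episode above 0.03 m).
It fails at once if the jar is tipped over (angle between jar's own z axis and vertical above 0.5 rad).
It also fails if it takes over 54 s, if anything falls off the work surface, if the arm or the gripper's body presses on something with over 40 N, if the wrist force passes 120 N, or if a joint passes its speed limit or range.

## Working session

There is one attempt and no reset: what is moved stays moved. The work goes in short steps, Python scripts to look and compute and a tool call to move; the robot and the scene stay as the last step left them, time stands still between calls to the robot, and variables do not carry over. Pictures are saved under pics/ and viewed, at most 10 in all, crops included, and the job is handed in when it is done.

Besides the shell and the picture viewer there is one more tool, called after "Request:" by a JSON object that holds its "fn" and its "kwargs", one argument or row to a line. servo_tool: Moves the arm, as the interface text tells. Its arguments: {"type":"object","properties":{"rows":{"type":"array","items":{"type":"array","items":{"type":"array","items":{"type":"number"}}}},"squeeze":{"type":"number"}},"required":["rows"]}

```bash
mkdir -p pics; ls
python3 - <<'E'
from station import manip
import cv2,numpy as np
for n in("side","top"):
    cv2.imwrite(f"pics/{n}0.png",manip.snapshot(n)); c=manip.camera_info(n)
    print(n,np.round(c["K"],1).tolist(),np.round(c["camera_from_world"],3).tolist())
s=manip.sense();print({k:np.round(v,3).tolist() for k,v in s.items()})
E
```

```text
pics
side [[501.5, 0.0, 330.6], [0.0, 501.5, 236.8], [0.0, 0.0, 1.0]] [[0.998, -0.055, -0.015, -0.604], [-0.048, -0.674, -0.737, 0.235], [0.031, 0.737, -0.675, 0.819], [0.0, 0.0, 0.0, 1.0]]
top [[558.9, 0.0, 312.3], [0.0, 558.9, 244.9], [0.0, 0.0, 1.0]] [[-0.004, -1.0, 0.012, 0.174], [-0.982, 0.002, -0.188, 0.626], [0.188, -0.013, -0.982, 0.893], [0.0, 0.0, 0.0, 1.0]]
{'t': 0.1, 'q': [1.076, 0.528, 1.434, -0.0, 1.181, -0.178], 'qd': [0.001, -0.001, -0.003, -0.0, -0.002, 0.001], 'tau': [-0.0, -44.33, -17.859, -0.0, 0.004, 0.0], 'tcp_pos': [0.194, 0.593, 0.249], 'tool_rot': [0.158, 0.987, -0.001, -0.0], 'force': [-0.15, -0.599, 0.009], 'ft_torque': [0.023, 0.037, 0.02], 'gripper_force': 0.0, 'finger_gap': 0.998}
```

View pics/side0.png

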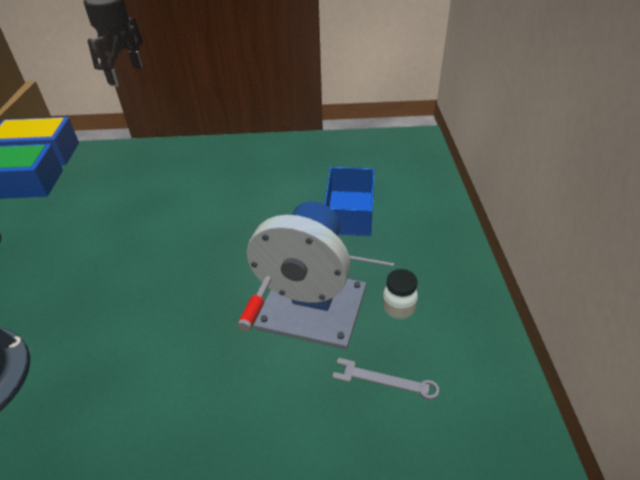

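View pics/top0.png

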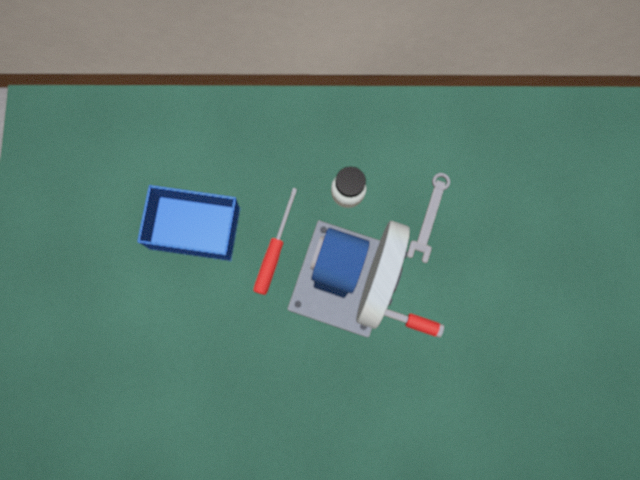

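Side view: the red sleeve is at about (251,312) and the wheel hub at (294,270). In the top view the sleeve is at about (425,326), the wheel spans (397,222)–(370,328), and the crank side faces right (world -y). Next I triangulate.

```bash
cat > h.py <<'E'
from station import manip
import cv2,numpy as np
def P(n):
    c=manip.camera_info(n);return np.array(c["K"])@np.array(c["camera_from_world"])[:3]
def tri(a,b):
    X=cv2.triangulatePoints(P("side"),P("top"),np.array(a,float).reshape(2,1),np.array(b,float).reshape(2,1))[:,0];return X[:3]/X[3]
def plane(n,uv,z):
    p=P(n);A=p[:,:2];H=np.c_[p[:,0],p[:,1],p[:,2]*z+p[:,3]];X=np.linalg.solve(H,[*uv,1]);return np.array([X[0]/X[2],X[1]/X[2],z])
def red(img,roi):
    x0,y0,x1,y1=roi;b,g,r=[img[...,i].astype(int) for i in range(3)]
    m=((r>110)&(r>2*g)&(r>2*b)).astype(np.uint8);k=np.zeros_like(m);k[y0:y1,x0:x1]=m[y0:y1,x0:x1]
    ys,xs=np.nonzero(k);pts=np.c_[xs,ys].astype(float);c=pts.mean(0)
    _,_,v=np.linalg.svd(pts-c,full_matrices=False);d=v[0];t=(pts-c)@d
    return c,c+d*t.min(),c+d*t.max(),len(pts)
E
python3 - <<'E'
from h import *
s=cv2.imread("pics/side0.png");t=cv2.imread("pics/top0.png")
a=red(s,(220,280,290,340));b=red(t,(395,300,460,350));print(a,b)
c=tri(a[0],b[0]);print("sleeve",c)
# ends: outer = lower in side, right in top
so=max(a[1:3],key=lambda p:p[1]);si=min(a[1:3],key=lambda p:p[1])
to=max(b[1:3],key=lambda p:p[0]);ti=min(b[1:3],key=lambda p:p[0])
o=tri(so,to);i=tri(si,ti);print(o,i,np.linalg.norm(o-i))
# base plate corners via bolts at z=.014 in top view, from grey mask contour
hsv=cv2.cvtColor(t,cv2.COLOR_BGR2HSV);m=cv2.inRange(hsv,(100,10,80),(140,90,190));m[:200]=0;m[:,:280]=0;m[345:]=0;m[:,390:]=0
cn=max(cv2.findContours(m,0,2)[0],key=cv2.contourArea);r=cv2.minAreaRect(cn);print("plate",r)
for p in cv2.boxPoints(r):print(p,plane("top",p,.014))
E
```

```text
(array([251.99721448, 308.37604457]), array([258.74753781, 295.86379734]), array([244.85309164, 321.61822973]), 359) (array([422.49278846, 324.40625   ]), array([407.34472517, 319.13537207]), array([437.47980187, 329.62108946]), 416)
sleeve [0.48929625 0.0061794  0.13632736]
[ 0.48084008 -0.01674598  0.13499346] [0.49772987 0.02922512 0.13717841] 0.04902429594999812
plate ((342.5500183105469, 278.3500061035156), (84.74903106689453, 94.55209350585938), 18.434947967529297)
[287.40002 309.80002] [0.52025684 0.21556599 0.014     ]
[317.30005 220.1    ] [0.6807425  0.16248952 0.014     ]
[397.7 246.9] [0.63143348 0.01923895 0.014     ]
[367.8 336.6] [0.47359725 0.07629479 0.014     ]
```

Run:
```python
import cv2
s=cv2.imread("pics/side0.png")[190:350,220:390];t=cv2.imread("pics/top0.png")[210:350,280:460]
a=cv2.resize(s,(400,376));b=cv2.resize(t,(400,376));cv2.imwrite("pics/c1.png",cv2.hconcat([a,b]))
```

```text
(no output)
```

View pics/c1.png

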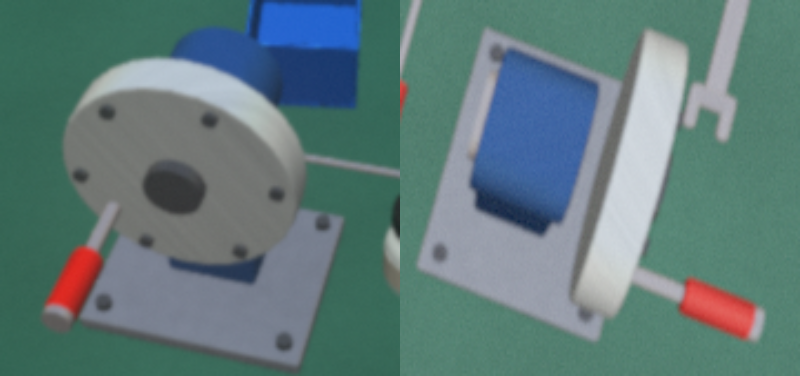

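Request:
{"fn": "servo_tool", "kwargs": {
  "rows": [
    [[0, 0, 7, 0, 0, -0.01, 1], [0, 0, 7, 0, 0, -0.01, 1], [0, 0, 7, 0, 0, -0.01, 1], [0, 0, 7, 0, 0, -0.01, 1], [0, 0, 7, 0, 0, -0.01, 1], [0, 0, 7, 0, 0, -0.01, 1], [0, 0, 7, 0, 0, -0.01, 1], [0, 0, 7, 0, 0, -0.01, 1]]
  ],
  "squeeze": 60
}}

```text
t: 0.77
tcp_pos: [0.1945, 0.5935, 0.3302]
tool_rot: [0.605, 0.796, -0.001, 0.0]
force: [0.7, 0.2, 0.2]
finger_gap: 0.998
gripper_force: 0.0
```

Request:
{"fn": "servo_tool", "kwargs": {
  "rows": [
    [[0, 0, 7, 0, 0, 0, 1], [0, 0, 7, 0, 0, 0, 1], [0, 0, 7, 0, 0, 0, 1], [0, 0, 7, 0, 0, 0, 1], [0, 0, 7, 0, 0, 0, 1], [0, 0, 0, 0, 0, 0, 1], [0, 0, 0, 0, 0, 0, 1]]
  ]
}}

```text
t: 1.35
tcp_pos: [0.1945, 0.5936, 0.3298]
tool_rot: [0.814, 0.581, -0.0, 0.0]
force: [0.1, 0.6, 0.4]
finger_gap: 0.996
gripper_force: 0.0
```

```bash
cat >> h.py <<'E'
from scipy.spatial.transform import Rotation as R
def tool():
    s=manip.sense();return s,R.from_quat(s["tool_rot"]).as_matrix(),np.array(s["tcp_pos"])
E
python3 - <<'E'
from h import *
s,M,p=tool();print(s["t"],p,M.round(3).tolist(),s["force"],np.round(s["q"],2))
print("shift tool", M.T@(np.array([.488,.003,.30])-p))
xs=np.array([.943,-.334,0]);ys=np.array([.334,.943,0]);C=np.array([.489,.006,.136])+.085*ys+.0494*xs+[0,0,.034]
for y in(-.015,-.02,-.025):
    for n in("side",):
        v=P(n)@np.r_[C+y*ys,1];print(y,v[:2]/v[2],"seen hub 294.4 269.6")
E
```

```text
1.35 [0.19452176 0.59364481 0.32983623] [[0.325, 0.946, -0.0], [0.946, -0.325, -0.001], [-0.001, -0.0, -1.0]] [0.10320968 0.59418444 0.38033066] [ 1.08  0.45  1.33 -0.    1.36  1.41]
shift tool [-0.46311973  0.46956017  0.03023785]
-0.015 [296.50720121 266.65657192] seen hub 294.4 269.6
-0.02 [295.42028628 268.94658807] seen hub 294.4 269.6
-0.025 [294.32322968 271.25797165] seen hub 294.4 269.6
```

Request:
{"fn": "servo_tool", "kwargs": {
  "rows": [
    [[0, 0, 0, -0.029, 0.0293, 0, 1], [0, 0, 0, -0.029, 0.0293, 0, 1], [0, 0, 0, -0.029, 0.0293, 0, 1], [0, 0, 0, -0.029, 0.0293, 0, 1], [0, 0, 0, -0.029, 0.0293, 0, 1], [0, 0, 0, -0.029, 0.0293, 0, 1], [0, 0, 0, -0.029, 0.0293, 0, 1], [0, 0, 0, -0.029, 0.0293, 0, 1]]
  ]
}}

```text
t: 2.02
tcp_pos: [0.3403, 0.296, 0.3304]
tool_rot: [0.814, 0.581, 0.0, 0.0]
force: [1.5, 0.2, -0.1]
finger_gap: 1.002
gripper_force: 0.0
```

Request:
{"fn": "servo_tool", "kwargs": {
  "rows": [
    [[0, 0, 0, -0.029, 0.0293, 0, 1], [0, 0, 0, -0.029, 0.0293, 0, 1], [0, 0, 0, -0.029, 0.0293, 0, 1], [0, 0, 0, -0.029, 0.0293, 0, 1], [0, 0, 0, -0.029, 0.0293, 0, 1], [0, 0, 0, -0.029, 0.0293, 0, 1], [0, 0, 0, -0.029, 0.0293, 0, 1], [0, 0, 0, -0.029, 0.0293, 0, 1]]
  ]
}}

```text
t: 2.68
tcp_pos: [0.4857, -0.0003, 0.3304]
tool_rot: [0.814, 0.581, 0.0, 0.0]
force: [0.5, 0.3, 0.0]
finger_gap: 0.997
gripper_force: 0.0
```

Request:
{"fn": "servo_tool", "kwargs": {
  "rows": [
    [[0, 0, 0, 0, 0, 0.02, 1], [0, 0, 0, 0, 0, 0.02, 1], [0, 0, 0, 0, 0, 0.02, 1], [0, 0, 0, 0, 0, 0, 1]]
  ]
}}

```text
t: 3.02
tcp_pos: [0.4828, 0.0018, 0.2669]
tool_rot: [0.814, 0.58, -0.003, -0.003]
force: [-1.2, 0.0, -0.5]
finger_gap: 1.003
gripper_force: 0.0
```

Run:
```python
from h import *
cv2.imwrite("pics/side1.png",manip.snapshot("side"))
s,M,p=tool();print(s["t"],p,M.round(3).tolist(),s["force"],np.round(s["q"],2))
print("shift tool", M.T@(np.array([.488,.003,.136])-p))
```

```text
3.0667 [0.48388915 0.00184107 0.26871584] [[0.327, 0.945, -0.005], [0.945, -0.327, 0.001], [-0.001, -0.005, -1.0]] [-0.96903827 -1.11256066  0.56919203] [-0.23  0.32  1.75  0.    1.08  0.11]
shift tool [0.00250785 0.00419561 0.13269455]
```

View pics/side1.png

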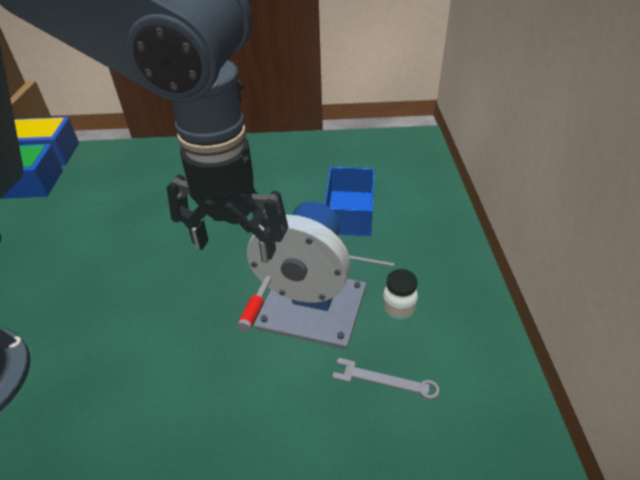

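The picture shows the open gripper straddling the region above the red sleeve (250,312), clear of the wheel face. Descending and gripping.

Request:
{"fn": "servo_tool", "kwargs": {
  "rows": [
    [[0, 0, 0, 0.0005, 0.001, 0.026, 1], [0, 0, 0, 0.0005, 0.001, 0.026, 1], [0, 0, 0, 0.0005, 0.001, 0.026, 1], [0, 0, 0, 0.0005, 0.001, 0.026, 1], [0, 0, 0, 0, 0, 0.026, 1], [0, 0, 0, 0, 0, 0.003, 1], [0, 0, 0, 0, 0, 0, 1]]
  ]
}}

```text
t: 3.65
tcp_pos: [0.4897, 0.0026, 0.1372]
tool_rot: [0.814, 0.58, -0.001, -0.001]
force: [-0.0, 0.3, 0.6]
finger_gap: 1.004
gripper_force: 0.0
```

Request:
{"fn": "servo_tool", "kwargs": {
  "rows": [
    [[0, 0, 0, 0, 0, 0, -1], [0, 0, 0, 0, 0, 0, -1], [0, 0, 0, 0, 0, 0, -1], [0, 0, 0, 0, 0, 0, -1], [0, 0, 0, 0, 0, 0, -1], [0, 0, 0, 0, 0, 0, -1], [0, 0, 0, 0, 0, 0, -1], [0, 0, 0, 0, 0, 0, -1]]
  ]
}}

```text
t: 4.32
tcp_pos: [0.4884, 0.0029, 0.1379]
tool_rot: [0.815, 0.58, -0.001, -0.001]
force: [-3.4, 0.6, 7.0]
finger_gap: 0.232
gripper_force: 58.4
```

Run:
```python
from h import *
cv2.imwrite("pics/side2.png",cv2.resize(manip.snapshot("side")[150:390,140:460],(640,480)))
s,M,p=tool();print(s["t"],p,M.round(3).tolist(),np.round(s["force"],1),s["gripper_force"],s["finger_gap"],np.round(s["q"],2))
```

```text
4.3667 [0.48839767 0.00287765 0.13790679] [[0.328, 0.945, -0.002], [0.945, -0.328, 0.001], [-0.0, -0.003, -1.0]] [-4.1  2.1  6.4] 58.446528911590576 0.23839510222727928 [-0.22  0.53  1.87  0.    0.74  0.11]
```

View pics/side2.png

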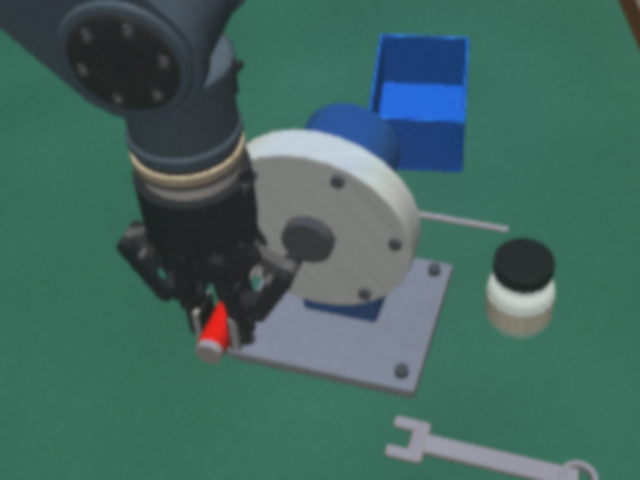

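The sleeve sits between the pads (zoom pixel 215,330), gripped at 58 N. Next I work out the circle steps.

Run:
```python
import numpy as np
th=np.radians(214.5-np.arange(0,65)*5.625)
y=60*np.cos(th);z=-60*np.sin(th)
for k in range(16):
    i=range(4*k,4*k+4);print(round(np.degrees(th[4*k+4]),1),[[round((y[j+1]-y[j])/1000,4),round((z[j+1]-z[j])/1000,4)] for j in i])
```

```text
192.0 [[np.float64(-0.0031), np.float64(-0.005)], [np.float64(-0.0026), np.float64(-0.0053)], [np.float64(-0.0021), np.float64(-0.0055)], [np.float64(-0.0015), np.float64(-0.0057)]]
169.5 [[np.float64(-0.0009), np.float64(-0.0058)], [np.float64(-0.0004), np.float64(-0.0059)], [np.float64(0.0002), np.float64(-0.0059)], [np.float64(0.0008), np.float64(-0.0058)]]
147.0 [[np.float64(0.0014), np.float64(-0.0057)], [np.float64(0.0019), np.float64(-0.0056)], [np.float64(0.0024), np.float64(-0.0054)], [np.float64(0.003), np.float64(-0.0051)]]
124.5 [[np.float64(0.0034), np.float64(-0.0048)], [np.float64(0.0039), np.float64(-0.0044)], [np.float64(0.0043), np.float64(-0.004)], [np.float64(0.0047), np.float64(-0.0036)]]
102.0 [[np.float64(0.005), np.float64(-0.0031)], [np.float64(0.0053), np.float64(-0.0026)], [np.float64(0.0055), np.float64(-0.0021)], [np.float64(0.0057), np.float64(-0.0015)]]
79.5 [[np.float64(0.0058), np.float64(-0.0009)], [np.float64(0.0059), np.float64(-0.0004)], [np.float64(0.0059), np.float64(0.0002)], [np.float64(0.0058), np.float64(0.0008)]]
57.0 [[np.float64(0.0057), 
[... 1050 characters left out ...]
), np.float64(0.0031)], [np.float64(-0.0053), np.float64(0.0026)], [np.float64(-0.0055), np.float64(0.0021)], [np.float64(-0.0057), np.float64(0.0015)]]
-100.5 [[np.float64(-0.0058), np.float64(0.0009)], [np.float64(-0.0059), np.float64(0.0004)], [np.float64(-0.0059), np.float64(-0.0002)], [np.float64(-0.0058), np.float64(-0.0008)]]
-123.0 [[np.float64(-0.0057), np.float64(-0.0014)], [np.float64(-0.0056), np.float64(-0.0019)], [np.float64(-0.0054), np.float64(-0.0024)], [np.float64(-0.0051), np.float64(-0.003)]]
-145.5 [[np.float64(-0.0048), np.float64(-0.0034)], [np.float64(-0.0044), np.float64(-0.0039)], [np.float64(-0.004), np.float64(-0.0043)], [np.float64(-0.0036), np.float64(-0.0047)]]
```

Request:
{"fn": "servo_tool", "kwargs": {
  "rows": [
    [[0, 0, 0, 0, -0.0031, -0.005, -1], [0, 0, 0, 0, -0.0026, -0.0053, -1], [0, 0, 0, 0, -0.0021, -0.0055, -1], [0, 0, 0, 0, -0.0015, -0.0057, -1]]
  ]
}}

```text
t: 4.7
tcp_pos: [0.4784, 0.0063, 0.1587]
tool_rot: [0.815, 0.58, -0.002, -0.002]
force: [-3.3, 3.4, -4.8]
finger_gap: 0.231
gripper_force: 60.5
```

Request:
{"fn": "servo_tool", "kwargs": {
  "rows": [
    [[0, 0, 0, 0, -0.0009, -0.0058, -1], [0, 0, 0, 0, -0.0004, -0.0059, -1], [0, 0, 0, 0, 0.0002, -0.0059, -1], [0, 0, 0, 0, 0.0008, -0.0058, -1]]
  ]
}}

```text
t: 5.03
tcp_pos: [0.4767, 0.0068, 0.1822]
tool_rot: [0.815, 0.58, -0.003, -0.003]
force: [-8.0, 3.6, -0.6]
finger_gap: 0.236
gripper_force: 60.9
```

Request:
{"fn": "servo_tool", "kwargs": {
  "rows": [
    [[0, 0, 0, 0, 0.0014, -0.0057, -1], [0, 0, 0, 0, 0.0019, -0.0056, -1], [0, 0, 0, 0, 0.0024, -0.0054, -1], [0, 0, 0, 0, 0.003, -0.0051, -1]]
  ]
}}

```text
t: 5.37
tcp_pos: [0.4835, 0.0045, 0.2041]
tool_rot: [0.815, 0.58, -0.004, -0.005]
force: [-10.1, 4.2, 4.0]
finger_gap: 0.233
gripper_force: 61.5
```

Request:
{"fn": "servo_tool", "kwargs": {
  "rows": [
    [[0, 0, 0, 0, 0.0029, -0.0048, -1], [0, 0, 0, 0, 0.0034, -0.0044, -1], [0, 0, 0, 0, 0.0038, -0.004, -1], [0, 0, 0, 0, 0.0042, -0.0036, -1]]
  ]
}}

```text
t: 5.7
tcp_pos: [0.4977, -0.0003, 0.2218]
tool_rot: [0.815, 0.58, -0.003, -0.004]
force: [-11.0, 4.1, 8.2]
finger_gap: 0.234
gripper_force: 62.1
```

Request:
{"fn": "servo_tool", "kwargs": {
  "rows": [
    [[0, 0, 0, 0, 0.005, -0.0031, -1], [0, 0, 0, 0, 0.0053, -0.0026, -1], [0, 0, 0, 0, 0.0055, -0.0021, -1], [0, 0, 0, 0, 0.0057, -0.0015, -1]]
  ]
}}

```text
t: 6.03
tcp_pos: [0.5215, -0.0085, 0.2337]
tool_rot: [0.815, 0.58, -0.0, -0.0]
force: [-6.6, 2.2, 14.3]
finger_gap: 0.24
gripper_force: 62.6
```

Request:
{"fn": "servo_tool", "kwargs": {
  "rows": [
    [[0, 0, 0, 0, 0.0058, -0.0009, -1], [0, 0, 0, 0, 0.0059, -0.0004, -1], [0, 0, 0, 0, 0.0059, 0.0002, -1], [0, 0, 0, 0, 0.0058, 0.0008, -1]]
  ]
}}

```text
t: 6.37
tcp_pos: [0.5459, -0.0168, 0.2335]
tool_rot: [0.815, 0.58, 0.002, 0.002]
force: [-3.1, 2.8, 6.7]
finger_gap: 0.235
gripper_force: 61.9
```

Request:
{"fn": "servo_tool", "kwargs": {
  "rows": [
    [[0, 0, 0, 0, 0.0057, 0.0014, -1], [0, 0, 0, 0, 0.0056, 0.0019, -1], [0, 0, 0, 0, 0.0054, 0.0024, -1], [0, 0, 0, 0, 0.0051, 0.003, -1]]
  ]
}}

```text
t: 6.7
tcp_pos: [0.5659, -0.0236, 0.224]
tool_rot: [0.815, 0.58, 0.001, 0.001]
force: [-3.0, 3.3, 5.4]
finger_gap: 0.233
gripper_force: 61.8
```

Request:
{"fn": "servo_tool", "kwargs": {
  "rows": [
    [[0, 0, 0, 0, 0.0048, 0.0034, -1], [0, 0, 0, 0, 0.0044, 0.0039, -1], [0, 0, 0, 0, 0.004, 0.0043, -1], [0, 0, 0, 0, 0.0036, 0.0047, -1]]
  ]
}}

```text
t: 7.03
tcp_pos: [0.581, -0.0288, 0.2073]
tool_rot: [0.815, 0.58, 0.0, -0.0]
force: [-6.1, 3.4, 5.8]
finger_gap: 0.237
gripper_force: 61.9
```

Request:
{"fn": "servo_tool", "kwargs": {
  "rows": [
    [[0, 0, 0, 0, 0.0031, 0.005, -1], [0, 0, 0, 0, 0.0026, 0.0053, -1], [0, 0, 0, 0, 0.0021, 0.0055, -1], [0, 0, 0, 0, 0.0015, 0.0057, -1]]
  ]
}}

```text
t: 7.37
tcp_pos: [0.589, -0.0315, 0.1857]
tool_rot: [0.815, 0.58, -0.0, -0.001]
force: [-6.3, 4.1, 8.4]
finger_gap: 0.239
gripper_force: 62.0
```

Request:
{"fn": "servo_tool", "kwargs": {
  "rows": [
    [[0, 0, 0, 0, 0.0009, 0.0058, -1], [0, 0, 0, 0, 0.0004, 0.0059, -1], [0, 0, 0, 0, -0.0002, 0.0059, -1], [0, 0, 0, 0, -0.0008, 0.0058, -1]]
  ]
}}

```text
t: 7.7
tcp_pos: [0.5887, -0.0314, 0.1626]
tool_rot: [0.815, 0.58, -0.001, -0.002]
force: [-8.2, 3.8, 10.7]
finger_gap: 0.235
gripper_force: 62.4
```

Request:
{"fn": "servo_tool", "kwargs": {
  "rows": [
    [[0, 0, 0, 0, -0.0014, 0.0057, -1], [0, 0, 0, 0, -0.0019, 0.0056, -1], [0, 0, 0, 0, -0.0024, 0.0054, -1], [0, 0, 0, 0, -0.003, 0.0051, -1]]
  ]
}}

```text
t: 8.03
tcp_pos: [0.5803, -0.0285, 0.1415]
tool_rot: [0.815, 0.58, -0.001, -0.001]
force: [-10.4, 4.6, 17.4]
finger_gap: 0.234
gripper_force: 62.9
```

```bash
cat > d.py <<'E'
import numpy as np
from scipy.optimize import least_squares
xs=np.array([.945,-.328,0])
D=[l.split() for l in """.4784 .0063 .1587 -3.3 3.4 -4.8 -1
.4767 .0068 .1822 -8.0 3.6 -.6 -1
.4835 .0045 .2041 -10.1 4.2 4.0 -1
.4977 -.0003 .2218 -11 4.1 8.2 -1
.5215 -.0085 .2337 -6.6 2.2 14.3 -1
.5459 -.0168 .2335 -3.1 2.8 6.7 -1
.5659 -.0236 .2240 -3 3.3 5.4 -1
.5810 -.0288 .2073 -6.1 3.4 5.8 -1
.5890 -.0315 .1857 -6.3 4.1 8.4 -1
.5887 -.0314 .1626 -8.2 3.8 10.7 -1
.5803 -.0285 .1415 -10.4 4.6 17.4 -1""".splitlines()]
D=np.array(D,float)
def load(D):
    x=D[:,:3]@xs;z=D[:,2];return x,z,D[:,3:6]@xs,D[:,5]
def circ(x,z,r=None):
    f=(lambda p:np.hypot(x-p[0],z-p[1])-(p[2] if r is None else r))
    return least_squares(f,[.51,.17,.06])
def analyse(D,c):
    x,z,fx,fz=load(D);th=np.arctan2(z-c[1],x-c[0]);fr=fx*np.cos(th)+fz*np.sin(th)
    ft=-fx*np.sin(th)+fz*np.cos(th)   # force on tool, +theta
    tau=-ft*.06                        # torque applied to wheel
    # tau = drag*dir - W cos(th+b): W-torque by weight = -W cos(th+b); applied balances: drag*dir + W cos(th+b)
    A=np.c_[D[:,6],np.cos(th),-np.sin(th)]
    p,*_=np.linalg.lstsq(A,tau,rcond=None);res=tau-A@p
    b=np.arctan2(p[2],p[1])
    return th,fr,tau,p,b,res
E
python3 - <<'E'
from d import *
x,z,fx,fz=load(D)
a=circ(x,z);b=circ(x,z,.06);print(a.x,np.round(a.fun*1e3,2));print(b.x[:2],np.round(b.fun*1e3,2))
th,fr,tau,p,bb,res=analyse(D,b.x);print(np.c_[np.degrees(th),fr,tau,res].round(2));print(p,np.hypot(*p[1:]),np.degrees(bb),"target handle",-90-np.degrees(bb))
E
```

```text
[0.5078779  0.1749385  0.06004574] [ 0.05  0.02 -0.04 -0.06 -0.02  0.05  0.01  0.03 -0.01 -0.02 -0.02]
[0.5078851  0.17498102] [ 0.11  0.07 -0.01 -0.04 -0.01  0.06  0.02  0.05  0.02  0.03  0.05]
[[-1.6429e+02  5.3800e+00 -2.1000e-01 -5.0000e-02]
 [ 1.7310e+02  8.6100e+00 -1.0000e-01  4.0000e-02]
 [ 1.5096e+02  1.1490e+01 -1.1000e-01  4.0000e-02]
 [ 1.2866e+02  1.3740e+01 -2.4000e-01 -6.0000e-02]
 [ 1.0181e+02  1.5420e+01 -2.3000e-01  2.0000e-02]
 [ 7.7010e+01  5.6600e+00 -3.2000e-01  2.0000e-02]
 [ 5.4760e+01  2.1500e+00 -3.8000e-01  3.0000e-02]
 [ 3.2560e+01 -2.6800e+00 -5.2000e-01 -4.0000e-02]
 [ 1.0290e+01 -5.6800e+00 -5.7000e-01 -5.0000e-02]
 [-1.1900e+01 -1.1010e+01 -5.2000e-01  2.0000e-02]
 [-3.3890e+01 -1.9110e+01 -4.9000e-01  4.0000e-02]]
[ 0.33603167 -0.19526904 -0.04404951] 0.20017581451749558 -167.2877882267419 target handle 77.2877882267419
```

Fit: drag 0.336 N m (as specified) and weight 0.20 N m, which puts the handle target at about 77°. I sweep back to check in the other direction, correcting the circle centre slightly.

Request:
{"fn": "servo_tool", "kwargs": {
  "rows": [
    [[0, 0, 0, 0, 0.0025, -0.0058, -1], [0, 0, 0, 0, 0.0019, -0.0061, -1], [0, 0, 0, 0, 0.0015, -0.0063, -1], [0, 0, 0, 0, 0.001, -0.0065, -1]]
  ]
}}

```text
t: 8.37
tcp_pos: [0.5889, -0.0315, 0.1644]
tool_rot: [0.815, 0.58, 0.0, -0.0]
force: [-2.7, 4.4, -0.7]
finger_gap: 0.235
gripper_force: 60.8
```

Request:
{"fn": "servo_tool", "kwargs": {
  "rows": [
    [[0, 0, 0, 0, 0.0008, -0.0058, -1], [0, 0, 0, 0, 0.0002, -0.0059, -1], [0, 0, 0, 0, -0.0004, -0.0059, -1], [0, 0, 0, 0, -0.0009, -0.0058, -1]]
  ]
}}

```text
t: 8.7
tcp_pos: [0.5886, -0.0314, 0.1875]
tool_rot: [0.815, 0.58, 0.0, -0.0]
force: [-2.9, 4.7, -2.5]
finger_gap: 0.235
gripper_force: 60.6
```

Request:
{"fn": "servo_tool", "kwargs": {
  "rows": [
    [[0, 0, 0, 0, -0.0015, -0.0057, -1], [0, 0, 0, 0, -0.0021, -0.0055, -1], [0, 0, 0, 0, -0.0026, -0.0053, -1], [0, 0, 0, 0, -0.0031, -0.005, -1]]
  ]
}}

```text
t: 9.03
tcp_pos: [0.58, -0.0285, 0.2088]
tool_rot: [0.815, 0.58, 0.001, 0.0]
force: [0.5, 4.1, -5.0]
finger_gap: 0.237
gripper_force: 60.4
```

Request:
{"fn": "servo_tool", "kwargs": {
  "rows": [
    [[0, 0, 0, 0, -0.0036, -0.0047, -1], [0, 0, 0, 0, -0.004, -0.0043, -1], [0, 0, 0, 0, -0.0044, -0.0039, -1], [0, 0, 0, 0, -0.0048, -0.0034, -1]]
  ]
}}

```text
t: 9.37
tcp_pos: [0.5646, -0.0233, 0.225]
tool_rot: [0.815, 0.58, 0.001, 0.001]
force: [1.7, 4.4, -7.1]
finger_gap: 0.23
gripper_force: 60.2
```

Request:
{"fn": "servo_tool", "kwargs": {
  "rows": [
    [[0, 0, 0, 0, -0.0051, -0.003, -1], [0, 0, 0, 0, -0.0054, -0.0024, -1], [0, 0, 0, 0, -0.0056, -0.0019, -1], [0, 0, 0, 0, -0.0057, -0.0014, -1]]
  ]
}}

```text
t: 9.7
tcp_pos: [0.5453, -0.0167, 0.2338]
tool_rot: [0.815, 0.579, 0.002, 0.002]
force: [5.0, 4.0, -10.3]
finger_gap: 0.233
gripper_force: 59.9
```

Request:
{"fn": "servo_tool", "kwargs": {
  "rows": [
    [[0, 0, 0, 0, -0.0058, -0.0008, -1], [0, 0, 0, 0, -0.0059, -0.0002, -1], [0, 0, 0, 0, -0.0059, 0.0004, -1], [0, 0, 0, 0, -0.0058, 0.0009, -1]]
  ]
}}

```text
t: 10.03
tcp_pos: [0.5263, -0.0101, 0.2348]
tool_rot: [0.815, 0.579, 0.005, 0.006]
force: [9.0, 1.4, -6.0]
finger_gap: 0.233
gripper_force: 60.4
```

Request:
{"fn": "servo_tool", "kwargs": {
  "rows": [
    [[0, 0, 0, 0, -0.0057, 0.0015, -1], [0, 0, 0, 0, -0.0055, 0.0021, -1], [0, 0, 0, 0, -0.0053, 0.0026, -1], [0, 0, 0, 0, -0.005, 0.0031, -1]]
  ]
}}

```text
t: 10.37
tcp_pos: [0.5076, -0.0038, 0.2287]
tool_rot: [0.815, 0.58, 0.006, 0.008]
force: [1.3, 1.3, 15.9]
finger_gap: 0.233
gripper_force: 62.5
```

Request:
{"fn": "servo_tool", "kwargs": {
  "rows": [
    [[0, 0, 0, 0, -0.0047, 0.0036, -1], [0, 0, 0, 0, -0.0043, 0.004, -1], [0, 0, 0, 0, -0.0039, 0.0044, -1], [0, 0, 0, 0, -0.0034, 0.0048, -1]]
  ]
}}

```text
t: 10.7
tcp_pos: [0.4875, 0.0031, 0.2109]
tool_rot: [0.815, 0.58, 0.002, 0.003]
force: [-3.6, 4.2, 15.2]
finger_gap: 0.234
gripper_force: 62.6
```

Request:
{"fn": "servo_tool", "kwargs": {
  "rows": [
    [[0, 0, 0, 0, -0.003, 0.0051, -1], [0, 0, 0, 0, -0.0024, 0.0054, -1], [0, 0, 0, 0, -0.0019, 0.0056, -1], [0, 0, 0, 0, -0.0014, 0.0057, -1]]
  ]
}}

```text
t: 11.03
tcp_pos: [0.4775, 0.0066, 0.1875]
tool_rot: [0.815, 0.58, 0.001, 0.001]
force: [-3.7, 4.5, 10.6]
finger_gap: 0.231
gripper_force: 62.3
```

Request:
{"fn": "servo_tool", "kwargs": {
  "rows": [
    [[0, 0, 0, 0, -0.0008, 0.0058, -1], [0, 0, 0, 0, -0.0002, 0.0059, -1], [0, 0, 0, 0, 0.0004, 0.0059, -1], [0, 0, 0, 0, 0.0009, 0.0058, -1]]
  ]
}}

```text
t: 11.37
tcp_pos: [0.4773, 0.0066, 0.1634]
tool_rot: [0.815, 0.58, 0.0, 0.001]
force: [-4.2, 4.8, 7.9]
finger_gap: 0.235
gripper_force: 62.1
```

```bash
cat >> d.py <<'E'
D2=np.array([l.split() for l in """.5889 -.0315 .1644 -2.7 4.4 -.7 1
.5886 -.0314 .1875 -2.9 4.7 -2.5 1
.5800 -.0285 .2088 .5 4.1 -5 1
.5646 -.0233 .2250 1.7 4.4 -7.1 1
.5453 -.0167 .2338 5 4 -10.3 1
.5263 -.0101 .2348 9 1.4 -6 1
.5076 -.0038 .2287 1.3 1.3 15.9 1
.4875 .0031 .2109 -3.6 4.2 15.2 1
.4775 .0066 .1875 -3.7 4.5 10.6 1
.4773 .0066 .1634 -4.2 4.8 7.9 1""".splitlines()],float)
E
python3 - <<'E'
from d import *
def show(E,c=(.50788,.175),n=""):
    th,fr,tau,p,bb,res=analyse(E,c);print(n,p.round(3),np.hypot(*p[1:]).round(3),"target",-90-np.degrees(bb));return th,fr,tau,res
th,fr,tau,res=show(D2,n="back");print(np.c_[np.degrees(th),fr,tau,res].round(2))
A=np.r_[D,D2];th,fr,tau,res=show(A,n="all");print(res.round(2))
k=abs(res)<.07;show(A[k],n="trim")
E
```

```text
back [ 0.322 -0.227 -0.074] 0.239 target 71.88240804348831
[[-1.0190e+01 -3.8100e+00  8.0000e-02 -0.0000e+00]
 [ 1.2030e+01 -4.7100e+00  9.0000e-02 -2.0000e-02]
 [ 3.4290e+01 -3.5400e+00  2.2000e-01  4.0000e-02]
 [ 5.6330e+01 -5.8200e+00  2.4000e-01 -1.0000e-02]
 [ 7.7620e+01 -9.3300e+00  3.3000e-01 -1.0000e-02]
 [ 9.6880e+01 -6.9200e+00  4.4000e-01  1.0000e-02]
 [ 1.1665e+02  1.3850e+01  4.7000e-01 -2.0000e-02]
 [ 1.4333e+02  1.2910e+01  5.6000e-01  1.0000e-02]
 [ 1.6800e+02  7.0700e+00  5.6000e-01  0.0000e+00]
 [-1.6888e+02  3.9200e+00  5.3000e-01 -0.0000e+00]]
all [ 0.335 -0.21  -0.05 ] 0.216 target 76.53452032699445
[-0.06  0.02  0.02 -0.08  0.01  0.02  0.04 -0.03 -0.04  0.03  0.05 -0.04
 -0.05  0.03 -0.02 -0.01  0.03 -0.    0.03  0.01 -0.  ]
trim [ 0.33  -0.214 -0.059] 0.222 target 74.53489689040836
```

Both directions agree on a handle target of about 75–76°: the mean torque is near zero at 77°. Returning there.

Request:
{"fn": "servo_tool", "kwargs": {
  "rows": [
    [[0, 0, 0, 0, -0.0009, -0.0058, -1], [0, 0, 0, 0, -0.0004, -0.0059, -1], [0, 0, 0, 0, 0.0002, -0.0059, -1], [0, 0, 0, 0, 0.0008, -0.0058, -1], [0, 0, 0, 0, 0.0014, -0.0057, -1], [0, 0, 0, 0, 0.0019, -0.0056, -1], [0, 0, 0, 0, 0.0024, -0.0054, -1], [0, 0, 0, 0, 0.003, -0.0051, -1]]
  ]
}}

```text
t: 12.03
tcp_pos: [0.4853, 0.0038, 0.2077]
tool_rot: [0.815, 0.58, -0.0, -0.0]
force: [-2.2, 4.5, -0.5]
finger_gap: 0.232
gripper_force: 60.8
```

Request:
{"fn": "servo_tool", "kwargs": {
  "rows": [
    [[0, 0, 0, 0, 0.0034, -0.0048, -1], [0, 0, 0, 0, 0.0039, -0.0044, -1], [0, 0, 0, 0, 0.0043, -0.004, -1], [0, 0, 0, 0, 0.0047, -0.0036, -1], [0, 0, 0, 0, 0.005, -0.0031, -1], [0, 0, 0, 0, 0.0053, -0.0026, -1], [0, 0, 0, 0, 0.0055, -0.0021, -1], [0, 0, 0, 0, 0.0057, -0.0015, -1]]
  ]
}}

```text
t: 12.7
tcp_pos: [0.5211, -0.0084, 0.2337]
tool_rot: [0.815, 0.58, -0.0, -0.0]
force: [-2.4, 5.3, 0.6]
finger_gap: 0.231
gripper_force: 61.0
```

Request:
{"fn": "servo_tool", "kwargs": {
  "rows": [
    [[0, 0, 0, 0, 0.0058, -0.0009, -1], [0, 0, 0, 0, 0.0059, -0.0004, -1], [0, 0, 0, 0, 0.0059, 0.0002, -1], [0, 0, 0, 0, 0.0058, 0.0008, -1], [0, 0, 0, 0, 0, 0, -1], [0, 0, 0, 0, 0, 0, -1]]
  ]
}}

```text
t: 13.2
tcp_pos: [0.5446, -0.0164, 0.2338]
tool_rot: [0.815, 0.58, 0.001, 0.001]
force: [1.0, 4.3, -1.2]
finger_gap: 0.231
gripper_force: 60.9
```

Run:
```python
from h import *
import d
cv2.imwrite("pics/side3.png",cv2.resize(manip.snapshot("side")[130:370,140:460],(640,480)))
s,M,p=tool();print(s["t"],p,np.round(s["force"],1),s["gripper_force"],np.degrees(np.arctan2(p[2]-.175,p@d.xs-.50788)))
```

```text
13.25 [ 0.5446291  -0.01640434  0.23382295] [ 2.1  4.1 -2.3] 60.871020555496216 78.30609161100439
```

View pics/side3.png

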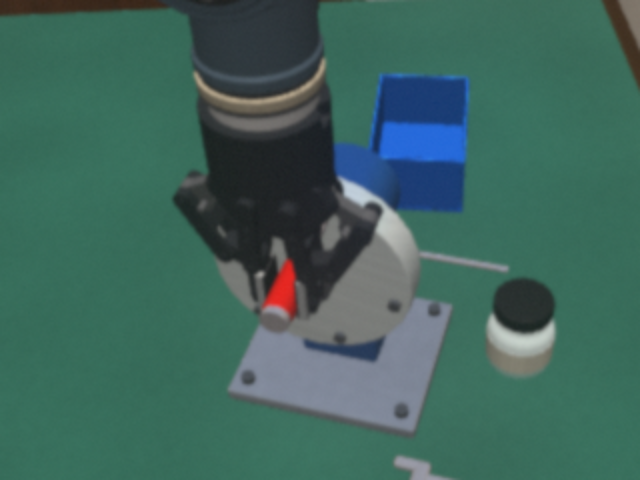

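The picture shows the sleeve still gripped near the top of its circle (zoom pixel 280,300), with the jar, bin and screwdriver undisturbed. The handle is at 78°, so I nudge it about 3° on and settle.

Request:
{"fn": "servo_tool", "kwargs": {
  "rows": [
    [[0, 0, 0, 0, 0.0025, 0.0005, -1], [0, 0, 0, 0, 0.0025, 0.0005, -1], [0, 0, 0, 0, 0, 0, -1], [0, 0, 0, 0, 0, 0, -1], [0, 0, 0, 0, 0, 0, -1], [0, 0, 0, 0, 0, 0, -1]]
  ]
}}

```text
t: 13.75
tcp_pos: [0.5478, -0.0175, 0.233]
tool_rot: [0.815, 0.58, 0.0, -0.0]
force: [-1.6, 3.9, 1.9]
finger_gap: 0.236
gripper_force: 61.3
```

Run:
```python
from h import *
import d
s,M,p=tool();print(s["t"],p,np.round(s["force"],1),s["gripper_force"],np.degrees(np.arctan2(p[2]-.175,p@d.xs-.50788)),np.abs(s["qd"]).max())
t=manip.snapshot("top");t0=cv2.imread("pics/top0.png")
df=cv2.absdiff(t,t0).max(2)
for n,(x0,y0,x1,y1) in dict(jar=(325,160,372,210),driver=(250,180,300,300),spanner=(428,170,455,230),bin=(135,180,245,265)).items():print(n,(df[y0:y1,x0:x1]>40).mean().round(3))
```

```text
13.75 [ 0.54776874 -0.01750678  0.23299661] [-1.6  3.9  1.9] 61.280205845832825 75.03361305646825 0.0022625424004620713
jar 0.0
driver 0.0
spanner 0.0
bin 0.0
```

The handle is at 75.0° and at rest, the grip is 61 N, and none of the bystanders moved. Handing in.

```bash
python3 -c "
from station import manip;print(manip.sign_off())"
```

```text
the job is handed in; nothing more can be done
None
```

I handed in the job at about 14 s with the handle still gripped at 61 N and at rest at 75°, where force readings both ways put the heavy side straight down (fits gave 72–77°; 15° is allowed); the bystanders were not moved, and the sign-off gave no verdict.

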